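Wedge the tool rest into its tapered dovetail dock

ROBOT

A 6-joint arm with a two-finger parallel gripper is mounted at the origin on a cart in front of the work surface, level with it; the furniture and walls round the work are solid. World frame = base frame: x ahead of the robot, y to its left, z up, the work surface at z = 0. Lengths are in m, angles in rad, forces in N, time in s.
With the tool pointing down it reaches from about 0.275 to 0.75 m from the base axis. Payload 10.2 kg.
Tool frame: the origin (TCP) lies on the centre line of the jaws, within the pads' length; the fingertips stand 11 mm ahead of it and the grasp point (between the pads) lies 8 mm behind it; z points along the fingers, y is the direction in which the jaws open and shut (so a half turn about z gives the same grasp; the last joint's range is limited). The gripper opens to 88 mm and grips with 3 to 60 N. Pads are 18 mm wide; open, the fingers measure 123 mm over their backs; the gripper's body (75 mm by 187 mm) begins 45 mm behind the grasp point.
Start: joints at [1.045, 0.313, 1.498, -0, 1.331, -0.223], TCP at [0.157, 0.501, 0.25] pointing down, gripper open.
Joint ranges: [-2.94, 2.94], [-0.97, 2.17], [0.19, 2.56], [-1.23, 4.37], [0.02, 3.11], [-2.88, 2.88]. Speed limits (rad/s): [2.39, 2.39, 3.01, 3.14, 3.14, 3.14].

INTERFACE

Orientations are given as a 3x3 rotation matrix whose columns are the frame's x, y, z axes.
In Python, from cell import manip gives the robot as it stands.
- The arm moves only by the tool play_rows, never from a script. Its argument "motion" is a list of rows, each an object of numbers: "tx", "ty", "tz": the shift along the tool's x, y, z in units of 25 mm (1.0 is 25 mm); "spin": the turn about the tool's z in units of 10 degrees (1.0 is 10 degrees). In form: [{"tx": .., "ty": .., "tz": .., "spin": ..}, ...]. A call has 1 to 10 rows; each row is the pose to reach, as a shift and turn from the pose measured when the call began, along the tool's axes at that moment; what a row does not reach only later rows make up. A row lasts 1/8 s, in which the tool goes at most 62.5 mm and 10.7 degrees, less where a joint would pass 70% of its speed; a pose out of reach is approached as far as the arm can. A call with a gripper value outside its range is refused whole. "hand" is the closure, from -1 (fully open) to 1 (shut), set as the call begins (left out, the last holds). The fingers move at their own pace and stop on an object; the grip force is fixed at half the most. Time passes only in rows, so rows that repeat a pose let the fingers close. It gives the time, the measured TCP pose, the force and the opening at its end, in the units of the state.
- manip.observe(): the state, without advancing time (a new reading comes with each control period).
- manip.snapshot(name): name is "scene" or "top" or "wrist"; returns the picture (420x560x3 uint8, red, green, blue); there is no depth.
- manip.camera_info(name): a dict with "camera_matrix" (3x3 intrinsics, pixels), "eye" and "rotation" of the camera in the world. Camera axes: x right, y down, z forward; pixel columns grow to the right and rows downward; lengths in m; the calibration is good to about 2 mm. A picture is of the moment at which its call begins: read the wrist's pose just before it. camera_info takes no time and is no camera call; for the wrist camera it gives the pose at the moment of the call.
- manip.hand_in(): hands the job in, once; it reports no verdict.
The state is a dict: "time_s": time; "joint_positions": joint angles; "joint_velocities": joint speeds; "effort": joint torques, N m; "eef_pos": TCP position; "tcp_rot": TCP orientation; "contact_force": force on the tool from outside, world axes, zero at the start; "ft_torque": the same for the moment, N m; "gripper_width": finger opening in m.
Only numpy, scipy, OpenCV 4.12 (cv2) and the standard library are available. Lean on these libraries where they do the work, as an engineer would, in place of code of your own. Each camera call takes 0.05 s, during which the arm holds its last target.

TASK

Mount the loose steel tool rest in the aluminium dock on the bench: lay its dovetail foot flat on the dock's apron, narrow end towards the mouth, and slide it along the tapered way until it wedges tight. Press it home firmly, with a push of about 15 N along the way, but do not ram it: 30 N or more strains the dock. Leave it wedged by itself when you have let go, and leave the other things on the bench where they stand.

Things in the scene. Friction and masses are not known exactly. Their poses are not given: they have to be found in the camera images.
- tool_rest: Loose plain-steel tool rest, 0.28 to 0.46 kg, 74 mm high: a male dovetail foot 60 long (own x), 14 high, with a block and two prongs (an open fork) standing on its middle. Foot: flanks undercut 18 degrees (wider below), tapered 3 degrees each side in plan. Origin: centre of the foot's underside; z up, +x towards the narrow end (nose).
- rest_grip (a point): Point to grip, on the upright axis of the tool rest's block, 42 mm above the foot's underside; axes as the rest's. The block is 24 (x) x 32 (y), from 14 to 46 mm up; the prongs go on to 74 mm at the same outside size. Take it from above across x or y; the foot sticks out 18 mm before and behind it.
- rest_nose (a point): Middle of the narrow end (nose) of the rest's foot, at its underside, 30 mm along the rest's +x from its origin. Foot width at the underside: 41 at the nose, 44 at mid-length, 47 at the tail. The nose enters the dock first.
- dock: Aluminium dock fixed to the bench: base plate 190 (x) x 110 (y) x 10; its top is the way's floor. Two cheeks about 20 high, from x = -15 to +90, form the way, with the same flank angles as the foot, narrowing towards +x; x = -95 to -15 is the bare apron. Origin: centre of the plate's underside, z up; the rest slides along +x, its x along the dock's.
- dock_mouth (a point): Centre of the way's mouth at floor level: dock x = -15, y = 0, 10 mm above the bench; axes as the dock's. The foot's nose has about 3 to 5 mm play each side here; the play shrinks by 0.05 mm a side per mm of travel.
- dock_wedge (a point): Nominal place of the rest's origin when wedged: dock x = +40, floor level. The +y cheek is a jaw set in or out by up to 1.5 mm, unmeasured, so it wedges anywhere from x = +24 to +57, up to 1 mm off the middle line. Oiled metal (friction 0.25): the wedge holds itself once pushed to about 15 N, but opening a strained grip can jerk it loose: best give the last push from behind the block, ungripped.
- spatula: Lab spatula, thin rod 219 long, 11 thick, lying. Bystander; origin at the centre of its underside.
- sample_pot_3: Small white sample pot with a lid, 48 wide, 60 high. Bystander; origin at the centre of its underside.
- beaker_50: Small glass beaker, 44 wide, 55 high. Bystander; origin at the centre of its underside.
- dropper_bottle: Small amber bottle with a dropper, 36 wide, 101 high. Bystander; origin at the centre of its underside.
- marker_black: Marker pen, 138 long, 18 thick, lying. Bystander; origin at the centre of its underside.
- timer: Bench timer, 35 x 68, 65 high. Bystander; origin at the centre of its underside.
- weigh_boats: Stack of weighing boats, 63 x 63, 28 high. Bystander; origin at the centre of its underside.
Not all that is in view belongs to the job. Of the things that look like the dock, the larger one is meant.

How it is judged:
By the outcome, as a careful person would: the job done as asked, in the order asked, and still so for the second after the job is handed in, with the robot touching nothing.
It also fails if it takes over 72 s, if anything falls off the work surface, if the arm or the gripper's body presses on something with over 40 N, if the wrist force passes 120 N, or if a joint passes its speed limit or range.

## Working session

There is one attempt and no reset: what is moved stays moved. The work goes in short steps, Python scripts to look and compute and a tool call to move; the robot and the scene stay as the last step left them, time stands still between calls to the robot, and variables do not carry over. Pictures are saved under pics/ and viewed, and the job is handed in when it is done.

Besides the shell and the picture viewer there is one more tool, called after "Emit:" by a JSON object that holds its "method" and its "body". play_rows: Moves the arm, as the interface text tells. Its arguments: {"type":"object","properties":{"motion":{"type":"array"},"hand":{"type":"number"}},"required":["motion"]}

```bash
mkdir -p pics
python3 - <<'E'
from cell import manip
import cv2
for n in ["scene","top","wrist"]:
    c=manip.camera_info(n); im=manip.snapshot(n)
    cv2.imwrite(f"pics/{n}0.png",im[:,:,::-1]); print(n,c)
print(manip.observe())
E
```

```text
scene {'camera_matrix': array([[432.06620042,   0.        , 273.57832366],
       [  0.        , 432.06620042, 206.73950941],
       [  0.        ,   0.        ,   1.        ]]), 'eye': array([-0.19789348, -0.50568295,  0.92220541]), 'rotation': array([[ 0.53079483, -0.58312456,  0.61499805],
       [-0.84749062, -0.36868887,  0.38187455],
       [ 0.00406251, -0.72390211, -0.68989074]])}
top {'camera_matrix': array([[511.35357162,   0.        , 272.14960745],
       [  0.        , 511.35357162, 202.34236153],
       [  0.        ,   0.        ,   1.        ]]), 'eye': array([ 0.38434467, -0.05295734,  1.45685131]), 'rotation': array([[ 0.0065668 , -0.99258008,  0.12141524],
       [-0.99994296, -0.00549514,  0.0091591 ],
       [-0.00842394, -0.12146846, -0.99255954]])}
wrist {'camera_matrix': array([[374.95082404,   0.        , 280.56686111],
       [  0.        , 374.95082404, 204.5956572 ],
       [  0.        ,   0.        ,   1.        ]]), 'eye': array([0.08985097, 0.52339788, 0.38461619]), 'rotation': array([[ 0.29809023,  0.9180688 ,  0.26132719],
       [ 0.95453719, -0.286
[... 203 characters left out ...]
0, -2.23400284e-01]), 'joint_velocities': array([-8.31532620e-04,  5.51065662e-04, -3.13313334e-03,  3.99200555e-04,
       -3.09360424e-03, -9.74095384e-05]), 'effort': array([ 1.15996230e-03, -4.02299023e+01, -2.52314919e+01,  6.94011524e-02,
        3.43819766e-02, -7.79516381e-05]), 'eef_pos': array([0.15648751, 0.50097407, 0.24932293]), 'tcp_rot': array([[-9.54508894e-01,  2.98182142e-01, -4.24598366e-04],
       [ 2.98182395e-01,  9.54508588e-01, -7.83459257e-04],
       [ 1.71669227e-04, -8.74426587e-04, -9.99999603e-01]]), 'contact_force': array([ 0.13704533, -0.28579547,  0.67798383]), 'ft_torque': array([-0.02872027,  0.015985  , -0.06790249]), 'gripper_width': 0.08763308582224814}
```

View pics/scene0.png

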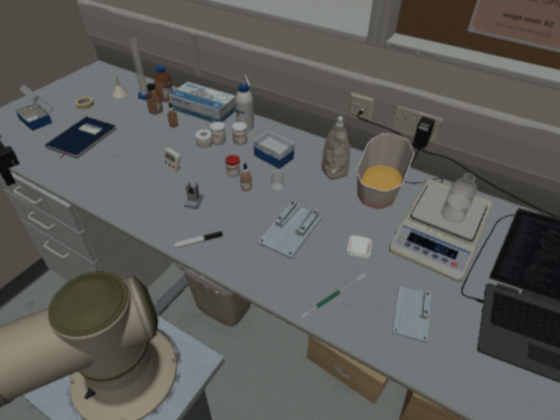

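View pics/top0.png

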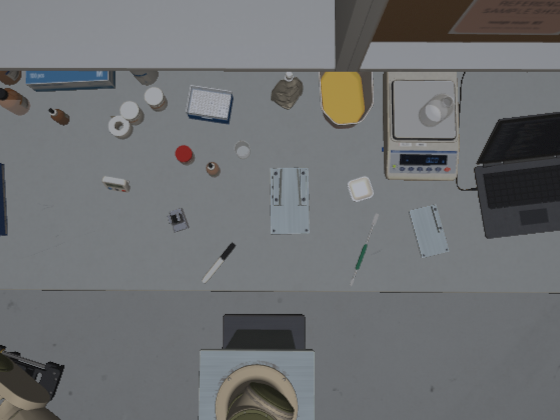

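View pics/wrist0.png

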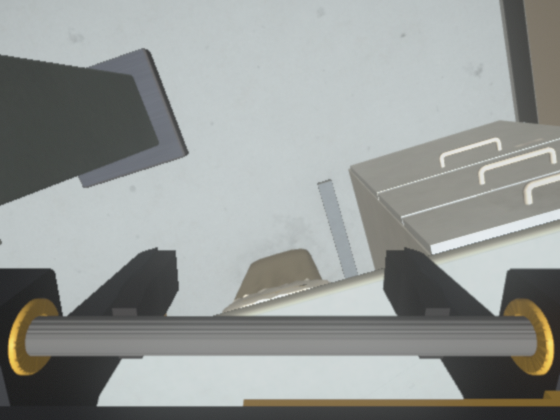

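```bash
cat > h.py <<'E'
import numpy as np, cv2
from cell import manip
def ray(n,u,v,z,c=None):
    c=c or manip.camera_info(n);K=c["camera_matrix"]
    d=c["rotation"]@np.linalg.solve(K,[u,v,1.]);e=c["eye"];return e+d*(z-e[2])/d[2]
def proj(c,P):
    p=c["camera_matrix"]@(c["rotation"].T@(np.asarray(P)-c["eye"]));return p[:2]/p[2]
E
python3 - <<'E'
from h import *
im=cv2.imread("pics/top0.png");s=cv2.imread("pics/scene0.png")
a=cv2.resize(im[195:245,150:205],None,fx=7,fy=7,interpolation=cv2.INTER_CUBIC)
b=cv2.resize(im[160:240,262:318],None,fx=4.375,fy=4.375,interpolation=cv2.INTER_CUBIC)
cv2.imwrite("pics/c1.png",np.hstack([a,b]))if a.shape[0]==b.shape[0] else print(a.shape,b.shape)
cc=cv2.resize(s[175:265,170:330],None,fx=5,fy=5,interpolation=cv2.INTER_CUBIC)
cv2.imwrite("pics/c2.png",cc)
for u,v,z in[(177,220,0.04),(290,200,.01),(290,168,.01),(290,235,.01)]:print(ray("top",u,v,z))
E
```

```text
[0.50666703 0.22471159 0.04      ]
[ 0.56834186 -0.09046194  0.01      ]
[ 0.66102971 -0.09024619  0.01      ]
[ 0.468577   -0.09069418  0.01      ]
```

View pics/c1.png

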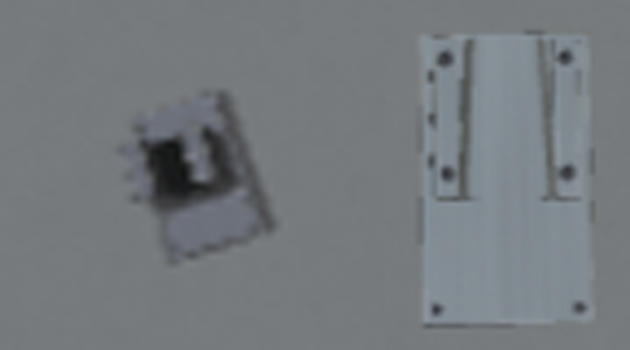

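View pics/c2.png

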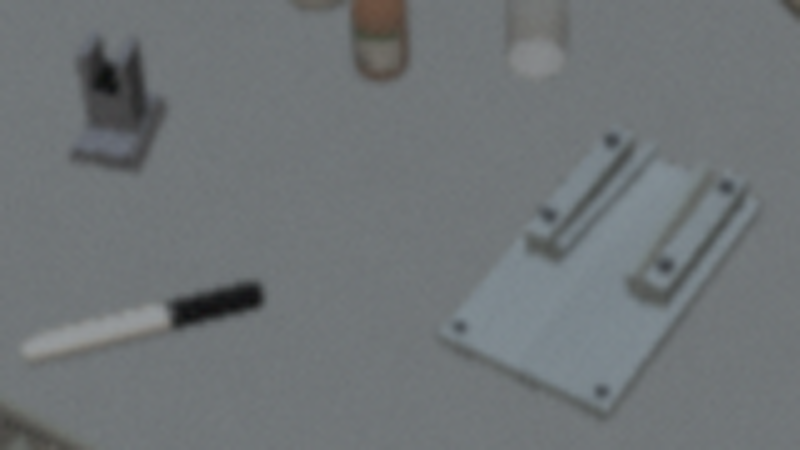

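Emit:
{"method": "play_rows", "body": {"motion": [{"tx": -2, "ty": -0.9, "tz": 0, "spin": 0.8}, {"tx": -4.2, "ty": -1.9, "tz": 0, "spin": 1.6}, {"tx": -6.4, "ty": -2.9, "tz": 0, "spin": 2.5}, {"tx": -8.7, "ty": -3.9, "tz": 0, "spin": 3.4}, {"tx": -11, "ty": -4.9, "tz": 0.3, "spin": 4.2}, {"tx": -13.3, "ty": -5.9, "tz": 0.6, "spin": 5}, {"tx": -15.6, "ty": -7, "tz": 1, "spin": 5.4}, {"tx": -17.8, "ty": -8, "tz": 1.5, "spin": 5.4}, {"tx": -17.8, "ty": -8, "tz": 2, "spin": 5.4}, {"tx": -17.8, "ty": -8, "tz": 2, "spin": 5.4}]}}

```text
time_s: 1.4
eef_pos: [0.5208, 0.1775, 0.1983]
tcp_rot: [[-0.32, 0.948, -0.003], [0.948, 0.32, -0.001], [0.0, -0.003, -1.0]]
contact_force: [-0.3, 1.2, 1.8]
gripper_width: 0.088
```

Run:
```python
from h import *
im=manip.snapshot("wrist");cv2.imwrite("pics/w1.png",im[:,:,::-1]);o=manip.observe();print(o["time_s"],o["eef_pos"],o["tcp_rot"].round(4))
```

```text
1.45 [0.52082462 0.17803481 0.19926294] [[-3.206e-01  9.472e-01 -1.600e-03]
 [ 9.472e-01  3.206e-01 -7.000e-04]
 [-2.000e-04 -1.700e-03 -1.000e+00]]
```

View pics/w1.png

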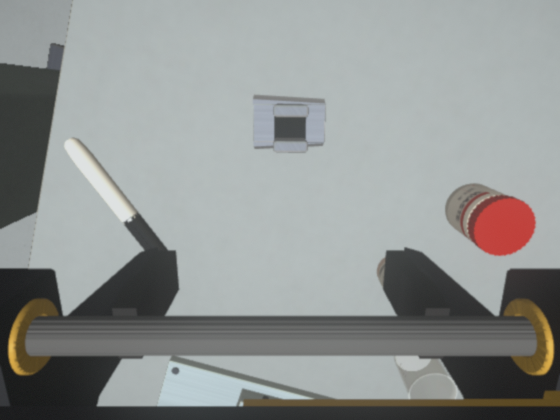

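Run:
```python
from h import *
im=cv2.imread("pics/w1.png")
cv2.imwrite("pics/w1c.png",cv2.resize(im[80:165,235:345],None,fx=7,fy=7,interpolation=cv2.INTER_CUBIC))
```

```text
(no output)
```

View pics/w1c.png

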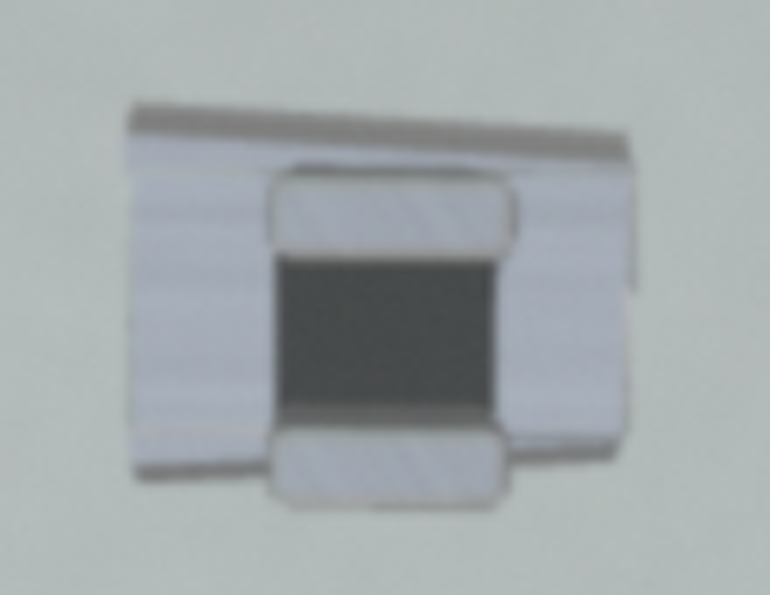

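Run:
```python
from h import *
c=manip.camera_info("wrist")
def f(x,y,z):return ray("wrist",235+x/7-.43,80+y/7-.43,z,c)
C=[f(x,y,.074) for x,y in[(270,178),(513,178),(508,505),(270,505)]]
print("prong ctr",np.mean(C,0))
print([np.linalg.norm(C[i]-C[i-1]).round(4) for i in range(4)])
L=f(132,130,.014);L2=f(132,466,.014);R=f(630,158,.014);R2=f(622,445,.014)
print(L,L2,R,R2,(L+L2+R+R2)/4)
d=(R+R2-L-L2)/2;print(np.degrees(np.arctan2(d[1],d[0])),np.linalg.norm(d))
d=C[1]+C[2]-C[0]-C[3];print(np.degrees(np.arctan2(d[1],d[0])))
d=C[0]+C[1]-C[2]-C[3];print(np.degrees(np.arctan2(d[1],d[0]))-90)
o=manip.observe();R_=o["tcp_rot"];print("tool y yaw",np.degrees(np.arctan2(R_[1,1],R_[0,1])))
for P in[np.mean(C,0),(L+L2+R+R2)/4]:print(R_.T@(P-o["eef_pos"])/.025)
# dock from top
t=manip.camera_info("top")
def g(x,y,z):return ray("top",262+(x-385)/4.375,160+y/4.375,z,t)
Q=[g(x,y,.01) for x,y in[(421,36),(590,36),(592,322),(424,326)]]
print(np.array(Q).round(4),np.mean(Q,0))
d=(Q[0]+Q[1]-Q[2]-Q[3]);print(np.degrees(np.arctan2(d[1],d[0])))
```

```text
prong ctr [0.51151284 0.22885011 0.074     ]
[np.float64(0.0314), np.float64(0.0233), np.float64(0.0314), np.float64(0.0236)]
[0.47752998 0.2384982  0.014     ] [0.48939674 0.20100914 0.014     ] [0.53406809 0.25428824 0.014     ] [0.54494495 0.22250623 0.014     ] [0.51148494 0.22907545 0.014     ]
18.40044993786091 0.059062834387384446
18.710867952412435
18.666128575184842
tool y yaw 18.698600050601968
[2.04562112 0.30737405 5.00963934]
[2.0549401  0.31330239 7.40963111]
[[ 0.6601 -0.0334  0.01  ]
 [ 0.6606 -0.1444  0.01  ]
 [ 0.4729 -0.1453  0.01  ]
 [ 0.4696 -0.0367  0.01  ]] [ 0.5658002  -0.08995826  0.01      ]
0.6311244526796602
```

Run:
```python
from h import *
print(ray("top",212,170,.05),ray("top",184,155,.06))
o=manip.observe();R=o["tcp_rot"]
for P in [ray("top",212,170,.05),ray("top",184,155,.06)]:print(R.T@(P-[.5115,.229,.034]))
```

```text
[0.64661849 0.12882228 0.05      ] [0.68681813 0.20655566 0.06      ]
[-0.13821062  0.09584327 -0.01613921]
[-0.07746953  0.15882448 -0.02625742]
```

Emit:
{"method": "play_rows", "body": {"motion": [{"tx": 1, "ty": 0.15, "tz": 0.8}, {"tx": 2.05, "ty": 0.31, "tz": 2}, {"tx": 2.05, "ty": 0.31, "tz": 3.5}, {"tx": 2.05, "ty": 0.31, "tz": 5}, {"tx": 2.05, "ty": 0.31, "tz": 6}, {"tx": 2.05, "ty": 0.31, "tz": 6.5}, {"tx": 2.05, "ty": 0.31, "tz": 6.5}]}}

```text
invalid input at $.motion[0]: expected keys tx, ty, tz, spin
```

Emit:
{"method": "play_rows", "body": {"motion": [{"tz": 0}, {"tz": 0}, {"tz": 0}, {"tz": 0}, {"tz": 0}, {"tz": 0}], "hand": 1}}

```text
invalid input at $.motion[0]: expected keys tx, ty, tz, spin
```

Emit:
{"method": "play_rows", "body": {"motion": [{"tx": 1, "ty": 0.15, "tz": 0.8, "spin": 0}, {"tx": 2.05, "ty": 0.31, "tz": 2, "spin": 0}, {"tx": 2.05, "ty": 0.31, "tz": 3.5, "spin": 0}, {"tx": 2.05, "ty": 0.31, "tz": 5, "spin": 0}, {"tx": 2.05, "ty": 0.31, "tz": 6, "spin": 0}, {"tx": 2.05, "ty": 0.31, "tz": 6.5, "spin": 0}, {"tx": 2.05, "ty": 0.31, "tz": 6.5, "spin": 0}]}}

```text
time_s: 2.33
eef_pos: [0.5112, 0.2296, 0.0371]
tcp_rot: [[-0.322, 0.947, -0.002], [0.947, 0.322, -0.001], [-0.0, -0.002, -1.0]]
contact_force: [0.2, 0.5, 0.1]
gripper_width: 0.0882
```

Emit:
{"method": "play_rows", "body": {"motion": [{"tx": 0, "ty": 0, "tz": 0, "spin": 0}, {"tx": 0, "ty": 0, "tz": 0, "spin": 0}, {"tx": 0, "ty": 0, "tz": 0, "spin": 0}, {"tx": 0, "ty": 0, "tz": 0, "spin": 0}, {"tx": 0, "ty": 0, "tz": 0, "spin": 0}, {"tx": 0, "ty": 0, "tz": 0, "spin": 0}], "hand": 1}}

```text
time_s: 3.08
eef_pos: [0.5112, 0.2295, 0.0371]
tcp_rot: [[-0.322, 0.947, -0.002], [0.947, 0.322, -0.001], [-0.0, -0.002, -1.0]]
contact_force: [-0.4, -0.3, -0.7]
gripper_width: 0.0304
```

Emit:
{"method": "play_rows", "body": {"motion": [{"tx": 0, "ty": 0, "tz": 0, "spin": 0}, {"tx": 0, "ty": 0, "tz": 0, "spin": 0}, {"tx": 0, "ty": 0, "tz": 0, "spin": 0}], "hand": 1}}

```text
time_s: 3.45
eef_pos: [0.5111, 0.2295, 0.037]
tcp_rot: [[-0.322, 0.947, -0.002], [0.947, 0.322, -0.001], [-0.0, -0.002, -1.0]]
contact_force: [-1.1, 0.1, 0.6]
gripper_width: 0.0235
```

Emit:
{"method": "play_rows", "body": {"motion": [{"tx": 0, "ty": 0, "tz": -1, "spin": 0}, {"tx": 0, "ty": 0, "tz": -3, "spin": 0}, {"tx": -1, "ty": -0.3, "tz": -5, "spin": 0.4}, {"tx": -3, "ty": -0.9, "tz": -6.5, "spin": 0.9}, {"tx": -5.2, "ty": -1.5, "tz": -6.5, "spin": 1.3}, {"tx": -7.5, "ty": -2.1, "tz": -6.5, "spin": 1.8}, {"tx": -9.8, "ty": -2.8, "tz": -6.5, "spin": 1.8}, {"tx": -12, "ty": -3.4, "tz": -6.5, "spin": 1.8}, {"tx": -14, "ty": -4, "tz": -6.5, "spin": 1.8}, {"tx": -14.6, "ty": -4.2, "tz": -6.5, "spin": 1.8}]}}

```text
time_s: 4.7
eef_pos: [0.5289, -0.1523, 0.199]
tcp_rot: [[-0.01, 1.0, -0.003], [1.0, 0.01, -0.001], [-0.0, -0.003, -1.0]]
contact_force: [-0.2, 0.1, -3.9]
gripper_width: 0.0237
```

Emit:
{"method": "play_rows", "body": {"motion": [{"tx": 0, "ty": 0, "tz": 0, "spin": 0}]}}

```text
time_s: 4.82
eef_pos: [0.5286, -0.1524, 0.1985]
tcp_rot: [[-0.009, 1.0, -0.004], [1.0, 0.009, 0.0], [0.0, -0.004, -1.0]]
contact_force: [-0.0, 0.3, -3.8]
gripper_width: 0.0238
```

Run:
```python
from h import *
c=manip.camera_info("wrist")
im=manip.snapshot("wrist");cv2.imwrite("pics/w2.png",im[:,:,::-1]);o=manip.observe();print(o["time_s"],o["eef_pos"],o["tcp_rot"].round(4),o["contact_force"],o["gripper_width"])
np.savez("w2.npz",**c)
```

```text
4.875 [ 0.52861441 -0.15177886  0.19844608] [[-9.800e-03  9.999e-01 -4.000e-03]
 [ 1.000e+00  9.800e-03  3.000e-04]
 [ 4.000e-04 -4.000e-03 -1.000e+00]] [-1.21621603e-01  2.82027018e-04 -3.31734652e+00] 0.02399590319264673
```

View pics/w2.png

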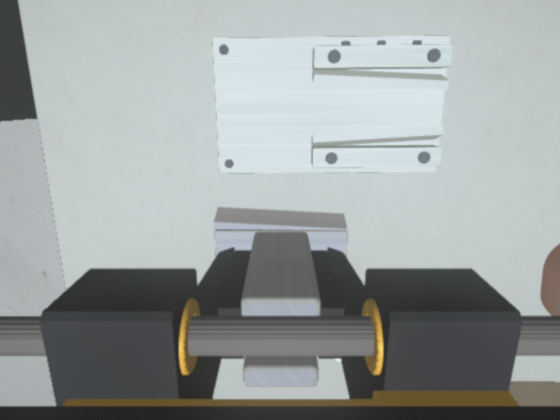

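Run:
```python
from h import *
im=cv2.imread("pics/w2.png")
cv2.imwrite("pics/w2c.png",cv2.resize(im[30:180,205:460],None,fx=3.1,fy=3.1,interpolation=cv2.INTER_CUBIC))
cv2.imwrite("pics/w2d.png",cv2.resize(im[60:165,300:460],None,fx=5,fy=5,interpolation=cv2.INTER_CUBIC))
```

```text
(no output)
```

View pics/w2c.png

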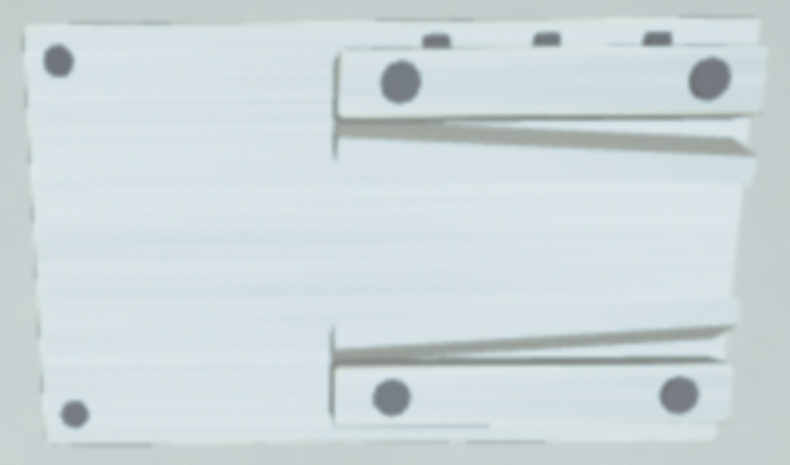

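View pics/w2d.png

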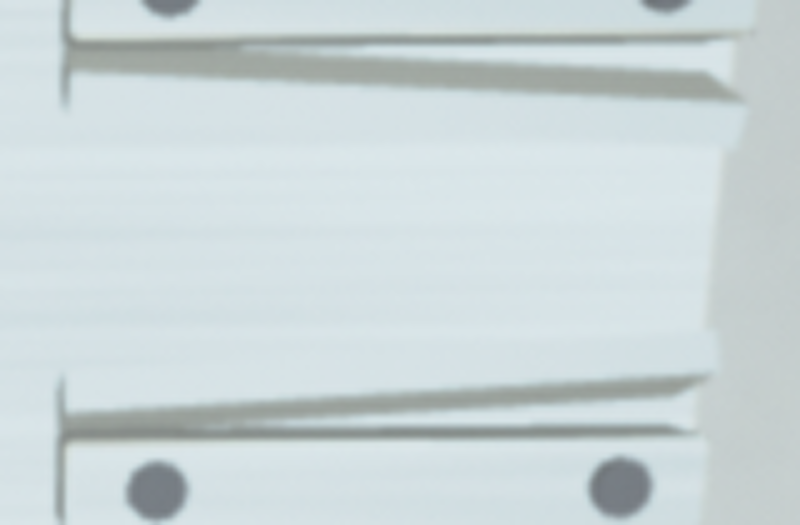

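Run:
```python
from h import *
c=dict(np.load("w2.npz"))
def f(x,y,z,s=3.1,x0=205,y0=30):return ray("wrist",x0+x/s-.34,y0+y/s-.34,z,c)
Q=np.array([f(x,y,.01) for x,y in[(26,24),(757,17),(716,440),(46,442)]]);print(Q.round(4),Q.mean(0))
h=np.array([f(x,y,.01) for x,y in[(58,60),(74,413)]]);print(h.round(4),h.mean(0))
for nm,d in[("top",Q[1]-Q[0]),("bot",Q[2]-Q[3])]:print(nm,np.degrees(np.arctan2(d[1],d[0])),np.linalg.norm(d))
d=h[0]-h[1];print(np.degrees(np.arctan2(d[1],d[0]))-90)
M=[f(334,158,.03),f(332,325,.03),f(745,183,.03),f(737,298,.03)];print(np.array(M).round(4))
m0=(M[0]+M[1])/2;m1=(M[2]+M[3])/2;d=m1-m0;print("mouth",m0,np.linalg.norm(M[0]-M[1]),np.linalg.norm(M[2]-M[3]),np.degrees(np.arctan2(d[1],d[0])))
for a in[(400,81),(710,78),(392,397),(679,395)]:print(f(*a,.03).round(4))
```

```text
[[ 0.4736 -0.0348  0.01  ]
 [ 0.6611 -0.0316  0.01  ]
 [ 0.664  -0.1415  0.01  ]
 [ 0.4749 -0.1439  0.01  ]] [ 0.56841883 -0.08793055  0.01      ]
[[ 0.4816 -0.0433  0.01  ]
 [ 0.4831 -0.1355  0.01  ]] [ 0.48231738 -0.08944385  0.01      ]
top 0.9897956783536292 0.18750937445371307
bot 0.7350957489717772 0.1891772073761216
0.9154191640418787
[[ 0.5524 -0.0677  0.03  ]
 [ 0.5532 -0.1086  0.03  ]
 [ 0.655  -0.0727  0.03  ]
 [ 0.6566 -0.1008  0.03  ]]
mouth [ 0.55275383 -0.08815537  0.03      ] 0.04094068004960104 0.028165756065382738 0.7730184669708478
[ 0.5679 -0.0497  0.03  ]
[ 0.6433 -0.0484  0.03  ]
[ 0.5695 -0.1271  0.03  ]
[ 0.6446 -0.1259  0.03  ]
```

Emit:
{"method": "play_rows", "body": {"motion": [{"tx": 1, "ty": -0.3, "tz": 0.5, "spin": 0}, {"tx": 2.5, "ty": -0.56, "tz": 2, "spin": -0.03}, {"tx": 2.52, "ty": -0.56, "tz": 3.5, "spin": -0.03}, {"tx": 2.52, "ty": -0.56, "tz": 4.8, "spin": -0.03}, {"tx": 2.52, "ty": -0.56, "tz": 5.6, "spin": -0.03}, {"tx": 2.52, "ty": -0.56, "tz": 5.74, "spin": -0.03}, {"tx": 2.52, "ty": -0.56, "tz": 5.74, "spin": -0.03}]}}

```text
time_s: 5.75
eef_pos: [0.5137, -0.0882, 0.0557]
tcp_rot: [[-0.016, 1.0, -0.003], [1.0, 0.016, 0.0], [0.0, -0.003, -1.0]]
contact_force: [0.2, 0.1, -3.8]
gripper_width: 0.0233
```

Run:
```python
from h import *
o=manip.observe();print(o["time_s"],o["eef_pos"],o["tcp_rot"].round(4),o["contact_force"],o["gripper_width"])
for n in["wrist","scene"]:
  im=manip.snapshot(n)[:,:,::-1]
  if n=="scene": im=cv2.resize(im[180:275,230:350],None,fx=6,fy=6,interpolation=cv2.INTER_CUBIC)
  cv2.imwrite(f"pics/{n}3.png",im)
```

```text
5.75 [ 0.51374074 -0.08823439  0.05566839] [[-1.600e-02  9.999e-01 -3.300e-03]
 [ 9.999e-01  1.600e-02  1.000e-04]
 [ 1.000e-04 -3.300e-03 -1.000e+00]] [ 0.18068411  0.07987874 -3.83100916] 0.0233364219290382
```

View pics/wrist3.png

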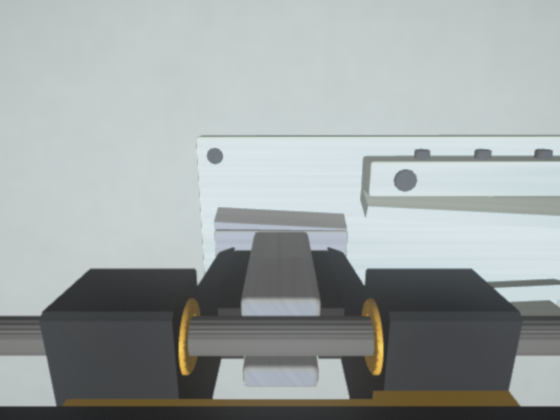

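View pics/scene3.png

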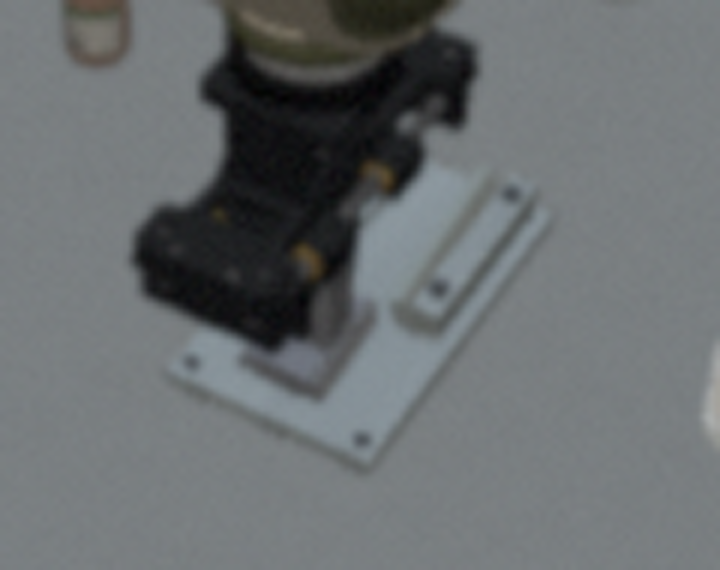

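Run:
```python
from h import *
c=manip.camera_info("wrist");o=manip.observe()
z=.0187
T=ray("",215,208,z,c);N=ray("",346,213,z,c);print(T,N)
a=np.radians(0.9);ey=np.array([-np.sin(a),np.cos(a),0])
print("centre from tail",T-.0235*ey,"nose",N-.0205*ey)
d=N-T;print(np.degrees(np.arctan2(d[1],d[0]))+3)
# cheek lower/upper features
print("plate edge",ray("",198,136,.01,c), ray("",559,136,.01,c),"hole",ray("",215,156,.01,c),ray("",405,180,.03,c))
```

```text
[ 0.48270051 -0.06829729  0.0187    ] [ 0.54574921 -0.06977596  0.0187    ]
centre from tail [ 0.48306964 -0.09179439  0.0187    ] nose [ 0.54607121 -0.09027343  0.0187    ]
1.656502630308531
plate edge [ 0.47416077 -0.0350945   0.01      ] [ 0.64648843 -0.03235757  0.01      ] hole [ 0.48198398 -0.04456397  0.01      ] [ 0.56857958 -0.05073579  0.03      ]
```

Emit:
{"method": "play_rows", "body": {"motion": [{"tx": 0.03, "ty": 0, "tz": 0.15, "spin": 0}, {"tx": 0.03, "ty": 0, "tz": 0.28, "spin": 0}, {"tx": 0.03, "ty": 0, "tz": 0.32, "spin": 0}, {"tx": 0.03, "ty": 0, "tz": 0.32, "spin": 0}]}}

```text
time_s: 6.35
eef_pos: [0.5139, -0.088, 0.0479]
tcp_rot: [[-0.015, 1.0, -0.003], [1.0, 0.015, -0.0], [-0.0, -0.003, -1.0]]
contact_force: [-0.1, 0.2, -4.3]
gripper_width: 0.0244
```

Emit:
{"method": "play_rows", "body": {"motion": [{"tx": 0, "ty": 0, "tz": 0.02, "spin": 0}, {"tx": 0, "ty": 0, "tz": 0.02, "spin": 0}]}}

```text
time_s: 6.6
eef_pos: [0.5139, -0.088, 0.0475]
tcp_rot: [[-0.015, 1.0, -0.003], [1.0, 0.015, -0.0], [-0.0, -0.003, -1.0]]
contact_force: [0.2, 0.6, -3.0]
gripper_width: 0.0236
```

Emit:
{"method": "play_rows", "body": {"motion": [{"tx": 0, "ty": 0, "tz": 0.02, "spin": 0}, {"tx": 0, "ty": 0, "tz": 0.02, "spin": 0}]}}

```text
time_s: 6.85
eef_pos: [0.5139, -0.088, 0.047]
tcp_rot: [[-0.015, 1.0, -0.002], [1.0, 0.015, -0.0], [-0.0, -0.002, -1.0]]
contact_force: [0.4, 0.9, -3.0]
gripper_width: 0.024
```

Emit:
{"method": "play_rows", "body": {"motion": [{"tx": 0, "ty": 0, "tz": 0.02, "spin": 0}, {"tx": 0, "ty": 0, "tz": 0.02, "spin": 0}]}}

```text
time_s: 7.1
eef_pos: [0.5142, -0.0881, 0.047]
tcp_rot: [[-0.015, 1.0, -0.002], [1.0, 0.015, -0.001], [-0.001, -0.002, -1.0]]
contact_force: [-1.6, 0.9, 3.2]
gripper_width: 0.0234
```

Emit:
{"method": "play_rows", "body": {"motion": [{"tx": 0, "ty": 0.2, "tz": 0, "spin": 0}, {"tx": 0, "ty": 0.5, "tz": 0, "spin": 0}, {"tx": 0, "ty": 0.8, "tz": 0, "spin": 0}, {"tx": 0, "ty": 1.1, "tz": 0, "spin": 0}, {"tx": 0, "ty": 1.3, "tz": 0, "spin": 0}, {"tx": 0, "ty": 1.3, "tz": 0, "spin": 0}]}}

```text
time_s: 7.85
eef_pos: [0.5473, -0.0876, 0.047]
tcp_rot: [[-0.016, 1.0, -0.0], [1.0, 0.016, -0.001], [-0.001, -0.0, -1.0]]
contact_force: [1.1, -0.2, 0.4]
gripper_width: 0.024
```

Run:
```python
from h import *
im=manip.snapshot("wrist")[:,:,::-1];cv2.imwrite("pics/w4.png",im)
o=manip.observe();print(o["time_s"],o["eef_pos"],o["contact_force"],o["ft_torque"])
```

```text
7.9 [ 0.54709967 -0.08762825  0.04700639] [1.01775405 0.08608563 1.09766316] [-0.07603011 -0.15786109 -0.0335529 ]
```

View pics/w4.png

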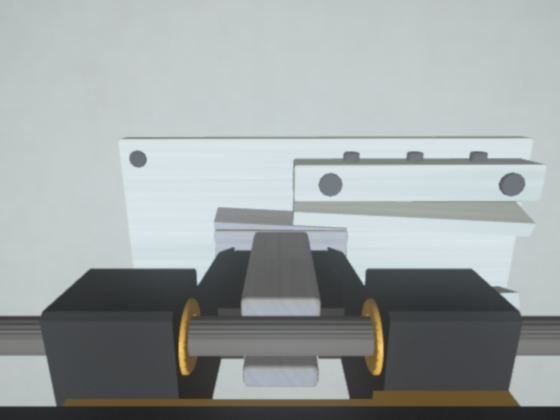

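Emit:
{"method": "play_rows", "body": {"motion": [{"tx": 0, "ty": 0.2, "tz": 0, "spin": 0}, {"tx": 0, "ty": 0.45, "tz": 0, "spin": 0}, {"tx": 0, "ty": 0.7, "tz": 0, "spin": 0}, {"tx": 0, "ty": 0.8, "tz": 0, "spin": 0}, {"tx": 0, "ty": 0.8, "tz": 0, "spin": 0}]}}

```text
time_s: 8.52
eef_pos: [0.5676, -0.0873, 0.047]
tcp_rot: [[-0.015, 1.0, 0.0], [1.0, 0.015, -0.001], [-0.001, 0.0, -1.0]]
contact_force: [1.7, 0.1, 1.4]
gripper_width: 0.0239
```

Emit:
{"method": "play_rows", "body": {"motion": [{"tx": 0, "ty": 0, "tz": 0, "spin": 0}, {"tx": 0, "ty": 0, "tz": 0, "spin": 0}, {"tx": 0, "ty": 0, "tz": 0, "spin": 0}, {"tx": 0, "ty": 0, "tz": 0, "spin": 0}], "hand": -0.1}}

```text
time_s: 9.02
eef_pos: [0.5675, -0.0873, 0.047]
tcp_rot: [[-0.015, 1.0, 0.0], [1.0, 0.015, -0.001], [-0.001, 0.0, -1.0]]
contact_force: [0.4, -0.2, -0.5]
gripper_width: 0.0487
```

Emit:
{"method": "play_rows", "body": {"motion": [{"tx": 0, "ty": 0, "tz": 0.15, "spin": 0}, {"tx": 0, "ty": 0, "tz": 0.32, "spin": 0}, {"tx": 0, "ty": 0, "tz": 0.34, "spin": 0}]}}

```text
time_s: 9.4
eef_pos: [0.5673, -0.0873, 0.038]
tcp_rot: [[-0.015, 1.0, -0.0], [1.0, 0.015, -0.001], [-0.001, -0.0, -1.0]]
contact_force: [0.6, -1.0, -0.4]
gripper_width: 0.0483
```

Run:
```python
from h import *
im=manip.snapshot("wrist")[:,:,::-1];cv2.imwrite("pics/w5.png",im)
o=manip.observe();print(o["time_s"],o["eef_pos"],o["contact_force"],o["ft_torque"])
```

```text
9.45 [ 0.56737652 -0.08729788  0.03816965] [-0.52627988 -0.48111022 -0.74181216] [-0.09225545  0.0479337   0.01250805]
```

View pics/w5.png

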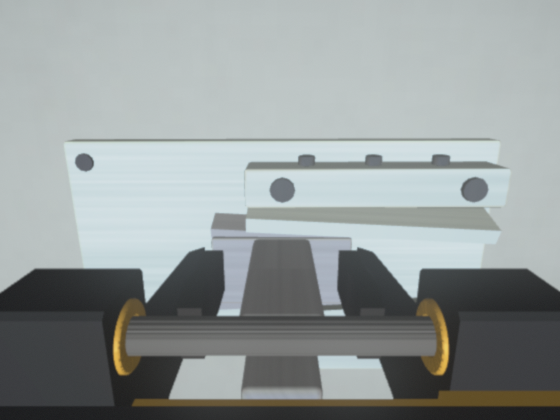

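Emit:
{"method": "play_rows", "body": {"motion": [{"tx": 0, "ty": 0, "tz": -0.24, "spin": 0}, {"tx": 0, "ty": 0.3, "tz": -0.24, "spin": 0}, {"tx": 0, "ty": 0.5, "tz": -0.24, "spin": 0}, {"tx": 0, "ty": 0.7, "tz": -0.24, "spin": 0}, {"tx": 0, "ty": 0.9, "tz": -0.24, "spin": 0}, {"tx": 0, "ty": 1.1, "tz": -0.24, "spin": 0}, {"tx": 0, "ty": 1.2, "tz": -0.24, "spin": 0}, {"tx": 0, "ty": 1.2, "tz": -0.24, "spin": 0}]}}

```text
time_s: 10.45
eef_pos: [0.5976, -0.0868, 0.0441]
tcp_rot: [[-0.015, 1.0, 0.0], [1.0, 0.015, -0.001], [-0.001, 0.0, -1.0]]
contact_force: [-0.1, 0.3, -0.6]
gripper_width: 0.0483
```

Emit:
{"method": "play_rows", "body": {"motion": [{"tx": 0, "ty": 0.05, "tz": 0, "spin": 0}, {"tx": 0, "ty": 0.06, "tz": 0, "spin": 0}]}}

```text
time_s: 10.7
eef_pos: [0.599, -0.0868, 0.0441]
tcp_rot: [[-0.015, 1.0, 0.0], [1.0, 0.015, -0.001], [-0.001, 0.0, -1.0]]
contact_force: [-1.8, 0.1, 0.2]
gripper_width: 0.0484
```

Emit:
{"method": "play_rows", "body": {"motion": [{"tx": 0, "ty": 0.05, "tz": 0, "spin": 0}, {"tx": 0, "ty": 0.06, "tz": 0, "spin": 0}]}}

```text
time_s: 10.95
eef_pos: [0.6005, -0.0868, 0.0441]
tcp_rot: [[-0.015, 1.0, -0.0], [1.0, 0.015, -0.001], [-0.001, -0.0, -1.0]]
contact_force: [-1.9, 1.0, 0.1]
gripper_width: 0.0483
```

Emit:
{"method": "play_rows", "body": {"motion": [{"tx": 0, "ty": 0.05, "tz": 0, "spin": 0}, {"tx": 0, "ty": 0.06, "tz": 0, "spin": 0}]}}

```text
time_s: 11.2
eef_pos: [0.6022, -0.0868, 0.0441]
tcp_rot: [[-0.016, 1.0, 0.0], [1.0, 0.016, -0.001], [-0.001, 0.0, -1.0]]
contact_force: [-0.9, -0.3, -0.7]
gripper_width: 0.0488
```

Run:
```python
from h import *
im=manip.snapshot("wrist")[:,:,::-1];cv2.imwrite("pics/w6.png",im)
o=manip.observe();print(o["time_s"],o["eef_pos"],o["contact_force"],o["ft_torque"])
```

```text
11.25 [ 0.60211514 -0.08677698  0.04413645] [-0.66807911 -0.06890164  0.3714464 ] [-0.05932956  0.17784514  0.01613208]
```

View pics/w6.png

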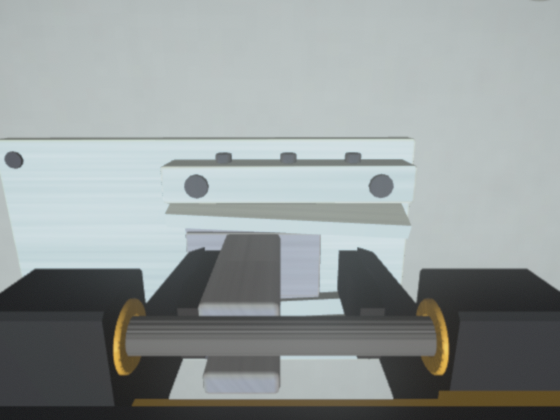

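Emit:
{"method": "play_rows", "body": {"motion": [{"tx": 0, "ty": 0.05, "tz": 0, "spin": 0}, {"tx": 0, "ty": 0.06, "tz": 0, "spin": 0}]}}

```text
time_s: 11.5
eef_pos: [0.6037, -0.0867, 0.0442]
tcp_rot: [[-0.016, 1.0, 0.0], [1.0, 0.016, -0.001], [-0.001, 0.0, -1.0]]
contact_force: [-0.9, -0.0, 0.8]
gripper_width: 0.0483
```

Emit:
{"method": "play_rows", "body": {"motion": [{"tx": 0, "ty": 0.05, "tz": 0, "spin": 0}, {"tx": 0, "ty": 0.06, "tz": 0, "spin": 0}]}}

```text
time_s: 11.75
eef_pos: [0.6053, -0.0868, 0.0442]
tcp_rot: [[-0.016, 1.0, 0.0], [1.0, 0.016, -0.001], [-0.001, 0.0, -1.0]]
contact_force: [-1.9, 0.1, 0.8]
gripper_width: 0.0486
```

Emit:
{"method": "play_rows", "body": {"motion": [{"tx": 0, "ty": 0.05, "tz": 0, "spin": 0}, {"tx": 0, "ty": 0.06, "tz": 0, "spin": 0}]}}

```text
time_s: 12.0
eef_pos: [0.6068, -0.0868, 0.0441]
tcp_rot: [[-0.016, 1.0, 0.0], [1.0, 0.016, -0.001], [-0.001, 0.0, -1.0]]
contact_force: [-1.0, -0.5, 0.1]
gripper_width: 0.0485
```

Emit:
{"method": "play_rows", "body": {"motion": [{"tx": 0, "ty": 0.05, "tz": 0, "spin": 0}, {"tx": 0, "ty": 0.06, "tz": 0, "spin": 0}]}}

```text
time_s: 12.25
eef_pos: [0.6084, -0.0868, 0.0441]
tcp_rot: [[-0.016, 1.0, 0.0], [1.0, 0.016, -0.001], [-0.001, 0.0, -1.0]]
contact_force: [-0.6, -0.5, -0.7]
gripper_width: 0.0487
```

Emit:
{"method": "play_rows", "body": {"motion": [{"tx": 0, "ty": 0.05, "tz": 0, "spin": 0}, {"tx": 0, "ty": 0.06, "tz": 0, "spin": 0}]}}

```text
time_s: 12.5
eef_pos: [0.6099, -0.0868, 0.0441]
tcp_rot: [[-0.016, 1.0, 0.0], [1.0, 0.016, -0.001], [-0.001, 0.0, -1.0]]
contact_force: [-1.7, -0.6, -0.5]
gripper_width: 0.0483
```

Emit:
{"method": "play_rows", "body": {"motion": [{"tx": 0, "ty": 0.05, "tz": 0, "spin": 0}, {"tx": 0, "ty": 0.06, "tz": 0, "spin": 0}]}}

```text
time_s: 12.75
eef_pos: [0.6116, -0.0867, 0.0441]
tcp_rot: [[-0.016, 1.0, 0.0], [1.0, 0.016, -0.001], [-0.001, 0.0, -1.0]]
contact_force: [-1.3, -0.6, -0.5]
gripper_width: 0.0485
```

Emit:
{"method": "play_rows", "body": {"motion": [{"tx": 0, "ty": 0.05, "tz": 0, "spin": 0}, {"tx": 0, "ty": 0.06, "tz": 0, "spin": 0}]}}

```text
time_s: 13.0
eef_pos: [0.6124, -0.0867, 0.044]
tcp_rot: [[-0.016, 1.0, -0.002], [1.0, 0.016, -0.001], [-0.001, -0.002, -1.0]]
contact_force: [-6.2, -1.3, 3.1]
gripper_width: 0.0485
```

Emit:
{"method": "play_rows", "body": {"motion": [{"tx": 0, "ty": 0.05, "tz": 0, "spin": 0}, {"tx": 0, "ty": 0.06, "tz": 0, "spin": 0}]}}

```text
time_s: 13.25
eef_pos: [0.6125, -0.0867, 0.0439]
tcp_rot: [[-0.016, 1.0, -0.006], [1.0, 0.016, -0.001], [-0.0, -0.006, -1.0]]
contact_force: [-11.1, -1.4, 5.9]
gripper_width: 0.0484
```

Emit:
{"method": "play_rows", "body": {"motion": [{"tx": 0, "ty": 0.05, "tz": 0, "spin": 0}, {"tx": 0, "ty": 0.06, "tz": 0, "spin": 0}]}}

```text
time_s: 13.5
eef_pos: [0.6125, -0.0866, 0.0437]
tcp_rot: [[-0.017, 1.0, -0.011], [1.0, 0.017, -0.0], [0.0, -0.011, -1.0]]
contact_force: [-12.3, -2.2, 6.3]
gripper_width: 0.0486
```

Emit:
{"method": "play_rows", "body": {"motion": [{"tx": 0, "ty": 0.05, "tz": 0, "spin": 0}, {"tx": 0, "ty": 0.06, "tz": 0, "spin": 0}]}}

```text
time_s: 13.75
eef_pos: [0.6125, -0.0866, 0.0435]
tcp_rot: [[-0.017, 1.0, -0.016], [1.0, 0.017, 0.0], [0.001, -0.016, -1.0]]
contact_force: [-11.8, -1.2, 5.8]
gripper_width: 0.0488
```

Emit:
{"method": "play_rows", "body": {"motion": [{"tx": 0, "ty": 0.05, "tz": 0, "spin": 0}, {"tx": 0, "ty": 0.06, "tz": 0, "spin": 0}]}}

```text
time_s: 14.0
eef_pos: [0.6124, -0.0865, 0.0433]
tcp_rot: [[-0.017, 1.0, -0.021], [1.0, 0.017, 0.001], [0.001, -0.021, -1.0]]
contact_force: [-11.5, -1.1, 5.4]
gripper_width: 0.0482
```

Emit:
{"method": "play_rows", "body": {"motion": [{"tx": 0, "ty": 0.05, "tz": 0, "spin": 0}, {"tx": 0, "ty": 0.06, "tz": 0, "spin": 0}]}}

```text
time_s: 14.25
eef_pos: [0.6124, -0.0864, 0.0428]
tcp_rot: [[-0.018, 1.0, -0.025], [1.0, 0.018, 0.002], [0.002, -0.025, -1.0]]
contact_force: [-11.4, -0.4, 2.5]
gripper_width: 0.0486
```

Emit:
{"method": "play_rows", "body": {"motion": [{"tx": 0, "ty": 0.05, "tz": 0, "spin": 0}, {"tx": 0, "ty": 0.08, "tz": 0, "spin": 0}, {"tx": 0, "ty": 0.08, "tz": 0, "spin": 0}]}}

```text
time_s: 14.62
eef_pos: [0.6123, -0.0862, 0.0421]
tcp_rot: [[-0.018, 0.999, -0.032], [1.0, 0.018, 0.002], [0.003, -0.032, -0.999]]
contact_force: [-14.0, -1.5, 4.2]
gripper_width: 0.0485
```

Emit:
{"method": "play_rows", "body": {"motion": [{"tx": 0, "ty": 0.06, "tz": 0, "spin": 0}, {"tx": 0, "ty": 0.095, "tz": 0, "spin": 0}, {"tx": 0, "ty": 0.095, "tz": 0, "spin": 0}]}}

```text
time_s: 15.0
eef_pos: [0.6123, -0.0861, 0.0417]
tcp_rot: [[-0.019, 0.999, -0.039], [1.0, 0.019, 0.003], [0.004, -0.039, -0.999]]
contact_force: [-16.6, -2.0, 7.3]
gripper_width: 0.0485
```

Emit:
{"method": "play_rows", "body": {"motion": [{"tx": 0, "ty": -0.1, "tz": 0, "spin": 0}, {"tx": 0, "ty": -0.3, "tz": 0, "spin": 0}, {"tx": 0, "ty": -0.45, "tz": 0, "spin": 0}, {"tx": 0, "ty": -0.45, "tz": 0, "spin": 0}]}}

```text
time_s: 15.5
eef_pos: [0.601, -0.0863, 0.0423]
tcp_rot: [[-0.019, 0.999, -0.039], [1.0, 0.019, 0.003], [0.004, -0.039, -0.999]]
contact_force: [0.8, 0.4, 0.5]
gripper_width: 0.0484
```

Run:
```python
from h import *
im=manip.snapshot("wrist")[:,:,::-1];cv2.imwrite("pics/w7.png",im)
o=manip.observe();print(o["time_s"],o["eef_pos"],o["contact_force"],o["ft_torque"])
```

```text
15.55 [ 0.60114465 -0.08627376  0.04225395] [ 1.0691464  -0.77845695 -0.46969933] [-0.08111056  0.06928993  0.00455909]
```

View pics/w7.png

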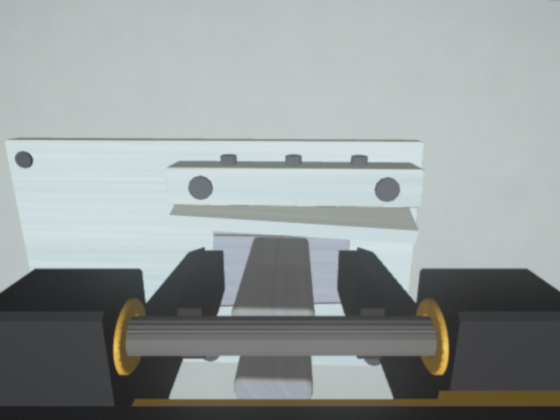

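Emit:
{"method": "play_rows", "body": {"motion": [{"tx": 0, "ty": 0, "tz": -0.4, "spin": 0}, {"tx": 0, "ty": -0.05, "tz": -1.2, "spin": 0}, {"tx": 0, "ty": -0.1, "tz": -2.2, "spin": 0}, {"tx": 0, "ty": -0.15, "tz": -3.5, "spin": 0}, {"tx": 0, "ty": -0.2, "tz": -5, "spin": 0}, {"tx": -1, "ty": -0.2, "tz": -6, "spin": 0}, {"tx": -2, "ty": -0.2, "tz": -6, "spin": 0}, {"tx": -3, "ty": -0.2, "tz": -6, "spin": 0}, {"tx": -3, "ty": -0.2, "tz": -6, "spin": 0}]}}

```text
time_s: 16.68
eef_pos: [0.6028, -0.1637, 0.1904]
tcp_rot: [[-0.016, 0.999, -0.041], [1.0, 0.016, 0.004], [0.005, -0.041, -0.999]]
contact_force: [-0.5, 0.3, -0.2]
gripper_width: 0.0483
```

Run:
```python
from h import *
a=manip.snapshot("wrist")[:,:,::-1];cv2.imwrite("pics/w8.png",a)
t=manip.snapshot("scene")[:,:,::-1];cv2.imwrite("pics/s8.png",t)
o=manip.observe();print(o["time_s"],o["eef_pos"],o["contact_force"])
```

```text
16.775 [ 0.60303132 -0.16177677  0.19094847] [ 0.5727758  -0.18773203  0.10442016]
```

View pics/w8.png

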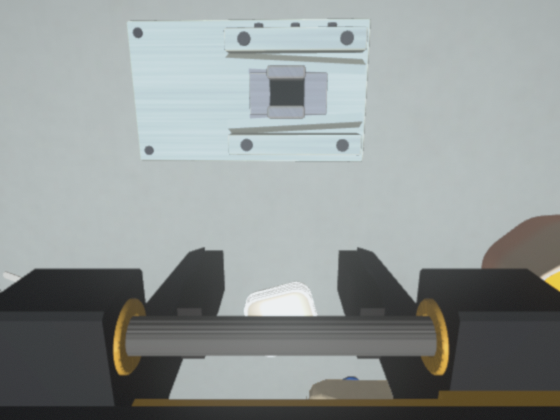

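View pics/s8.png

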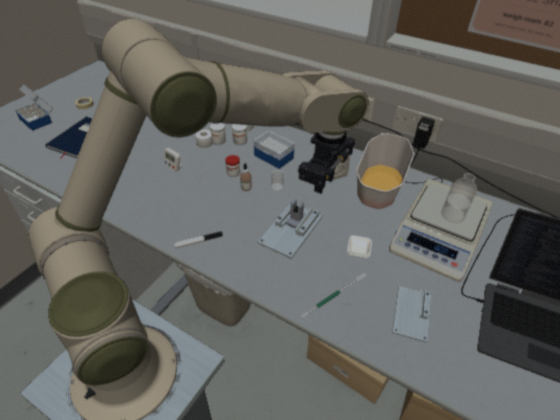

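Run:
```python
from h import *
c=manip.camera_info("wrist")
print("prong",ray("",287,92.5,.084,c),"foot mid",ray("",288,92.5,.024,c))
print("plate",np.mean([ray("",u,v,.01,c) for u,v in[(129,20),(370,19),(362,160),(140,161)]],0))
im=cv2.imread("pics/w8.png");cv2.imwrite("pics/w8c.png",cv2.resize(im[35:150,220:375],None,fx=5,fy=5,interpolation=cv2.INTER_CUBIC))
```

```text
prong [ 0.60200109 -0.08632945  0.084     ] foot mid [ 0.60132728 -0.08528089  0.024     ]
plate [ 0.56923816 -0.08632282  0.01      ]
```

View pics/w8c.png

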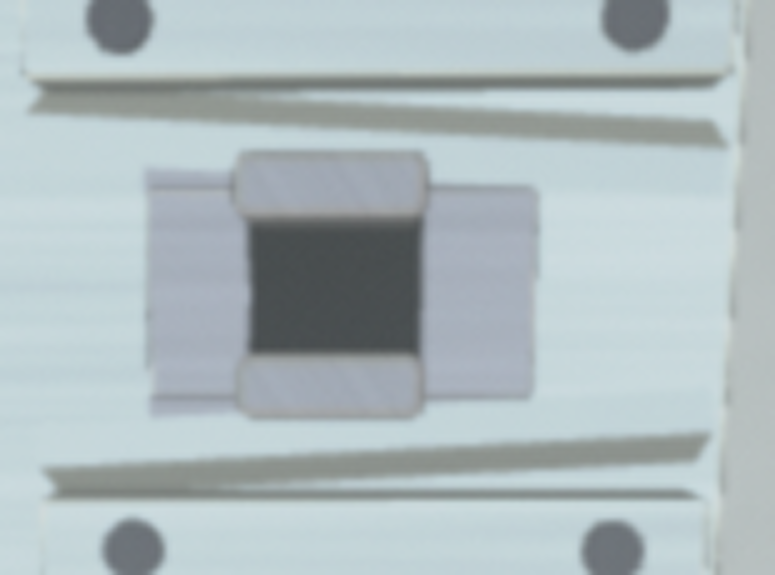

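```bash
python3 -c "
from cell import manip
print(manip.hand_in())"
```

```text
the job is handed in; nothing more can be done
None
```

The tool rest is wedged in the larger dock, and I handed the job in at about 17 s. No verdict was reported.

- **How it went:** I gripped the rest across its x and laid it flat on the apron. I slid it gripped until its origin was about at dock x = 0. Then I opened the jaws and pushed from behind the block with the rear finger until it wedged at about dock x = +32 mm. The allowed range is +24 to +57 mm.
- **Final push:** the highest reading along the way was 16.6 N. Forces were read only at the end of each move.
- **Last checks:** after backing off, the force readings were near zero. The pictures after lifting clear show the rest in the way, in line with the dock and within about 1 mm of the middle line, at dock x of about +32 to +33 mm.
- **Bystanders:** the ones visible in the last scene picture look undisturbed by eye; I did not measure them.
- **Off plan:** the tool tilted by about 2° during the pressing, because each move starts from the measured pose. The wedged rest's position in the last picture matched where the push stopped it.

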